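# Ease a sprung chest lid back below its balance point and hold it

### The job

Take the small wooden carving off the lid of the chest and stand it upright in the middle of the round display stand, then raise the sprung lid past its balance point (the red mark on the quadrant) and ease it back to just below it, keeping hold of it so that it does not fly open towards its stop. Finish holding the lid still with its pointer in the yellow band just below the red mark: do not let go, because it would fall shut. Keep the carving upright all the time and leave all the other things where they are.

Things in the scene. Friction and masses are not known exactly. Their poses are not given: they have to be found in the camera images.
- chest: Dark wood chest fixed to the table, 160 mm deep (x), 200 wide (y), 85 high; origin under its centre; x points from front to hinge side (away from the robot, yaw within 0.3 rad), z up. On both side walls a white quadrant, radius 95 mm, 8 thick, centred on the hinge line, rises past the lid with a red mark (balance) and, nearer to closed, a yellow band; a black pointer on the lid sweeps over it.
- lid_hinge (a point): The middle of the lid's hinge line: the chest's upper edge on the side away from the robot, 85 mm above the table, fixed. The lid turns about the chest's y direction here.
- lid_bar (a point): Centre of the lid's round steel pull bar, moving with the lid: 12 mm thick, 190 long, parallel to the hinge line, 210 mm from it and 9 mm above its plane (closed: 94 mm above the table). Two 10 mm arms, 85 mm either side, carry it; 51 mm free from its axis to the lid's front edge. Pinch its middle from above, one finger in that gap; it can turn between the fingers as the lid swings.
- lid (a joint): Lid angle, rad: 0 closed (level), grows as the bar rises and swings over towards the hinge; stop at 1.45. Wood, 18 mm thick (top 103 mm above the table), 0.9 kg, sprung: balance at 1.0 (57 degrees, red mark). Below that it falls shut by itself, above it springs open; under 3 N at the bar everywhere, almost none near balance. Yellow band: 0.76 to 0.94.
- carving_mid (a point): Middle of the loose wooden carving, 45 mm above its foot: reddish-brown turned figure, 80 mm tall, foot 54 mm across, waist 41 mm across at this point (grasp here), head 48 mm across at 65 mm height; 85 to 155 g; stands upright on the lid. z points up.
- stand_top (a point): Centre of the top of the round display stand, 24 mm above the table: black disc 240 mm across with an ochre middle, fixed. A small figurine stands near its rim on the side away from the robot. z up.
- figurine: Leave alone: small blue glazed figurine, 50 mm tall, up to 38 mm wide, standing near the far rim of the round stand. Origin at its underside.
- pen: Leave alone: black pen, 130 mm long, lying on the table between chest and stand, nearer the robot. Origin at its underside.
- wax_tin: Leave alone: round brass tin, 60 mm across, 35 mm high, beyond and between stand and chest. Origin at its underside.
- beads: Leave alone: ring of dark wooden beads, 84 mm across, lying on the table. Origin at its underside.
- mallet: Leave alone: wooden mallet, 240 mm long, lying at the right. Origin at its underside.
- brush: Leave alone: wooden brush, 180 mm long, lying at the left. Origin at its underside.
- burl: Leave alone: rounded lump of wood, 105 mm tall, 96 mm across, standing at the left. Origin at its underside.
Mind the look-alikes: they are no part of the job. Leave any pink look-alike of the part that bears carving_mid alone.

How it is judged:
On the way, in this order (a step that is already met when the one before it is completed fails the run):
1. the carving stands released and upright in the middle of the round stand (horizontal distance between carving_mid and stand_top below 0.055 m and z of carving_mid in the frame of stand_top between 0.04 and 0.05 m and angle between carving_mid's own z axis and vertical below 0.12 rad and contact force between each of the fingers, the arm and carving below 0.05 N and linear speed of carving below 0.02 m/s and value of joint lid below 0.2 rad), for 0.3 s.
2. the lid is raised past its balance point, held by the robot (value of joint lid above 1.03 rad and contact force between any of the fingers, the arm and lid above 0.05 N), for 0.2 s.
At the end, for the whole second after the job is handed in: The robot holds the lid still (under 0.05 rad/s) between 0.75 and 0.96 rad, just below its balance point of 1.0 rad, touching it with more than 0.05 N; the carving stands untouched and upright (within 0.12 rad) on the stand, its axis within 55 mm of the stand's centre (value of joint lid between 0.75 and 0.96 rad and velocity of joint lid between -0.05 and 0.05 rad/s and contact force between any of the fingers, the arm and lid above 0.05 N and contact force between carving and lid below 0.05 N and horizontal distance between carving_mid and stand_top below 0.055 m and z of carving_mid in the frame of stand_top between 0.04 and 0.05 m and angle between carving_mid's own z axis and vertical below 0.12 rad and contact force between each of the fingers, the arm and carving below 0.05 N and linear speed of carving below 0.02 m/s); the arm keeps its last pose, push and grip.
It fails at once if the lid flies open towards its stop (past 1.38 rad) (value of joint lid above 1.38 rad).
It fails at once if the carving is tipped by more than 0.5 rad (angle between carving_mid's own z axis and vertical above 0.5 rad).
It fails at once if another thing on the table or stand is moved by more than 30 mm (distance of any of figurine, pen, wax_tin, beads, mallet, brush, burl from where it was at the start of the episode above 0.03 m).
It also fails if it takes over 59 s, if anything falls off the work surface, if the arm or the gripper's body presses on something with over 40 N, if the wrist force passes 120 N, or if a joint passes its speed limit or range.

### The arm

A 6-joint arm with a two-finger parallel gripper is mounted at the origin on the work surface. World frame = base frame: x ahead of the robot, y to its left, z up, the work surface at z = 0. Lengths are in m, angles in rad, forces in N, time in s.
With the tool pointing down it reaches from about 0.375 to 0.925 m from the base axis. Payload 5.7 kg.
Tool frame: the origin (TCP) lies on the centre line of the jaws, within the pads' length; the fingertips stand 14 mm ahead of it and the grasp point (between the pads) lies 5 mm behind it; z points along the fingers, y is the direction in which the jaws open and shut (so a half turn about z gives the same grasp; the last joint's range is limited). The gripper opens to 88 mm and grips with 3 to 60 N. Pads are 20 mm wide; open, the fingers measure 115 mm over their backs; the gripper's body (75 mm by 178 mm) begins 61 mm behind the grasp point.
Start: joints at [-1.398, 0.359, 1.51, -0, 1.272, -0.115], TCP at [0.17, -0.575, 0.237] pointing down, gripper open.
Joint ranges: [-2.97, 2.97], [-1.01, 2.36], [0.21, 2.38], [-0.96, 4.11], [0.2, 2.71], [-2.98, 2.98]. Speed limits (rad/s): [2.39, 2.39, 3.14, 3.14, 3.14, 3.14].

### API

Orientations are given as a unit quaternion [x, y, z, w].
In Python, from plant import ctrl, eyes, workorder gives the robot as it stands. The module is installed in compiled form; this text tells all that it offers.
- The arm moves only by the shell command python3 -m inch 'ROWS'. ROWS is JSON, a list of rows, each a list of 7 numbers: the opening, from 0 (shut) to 1 (fully open), then the shift along the tool's x, y, z in cm, then the turn, a rotation vector about the tool's x, y, z in degrees. In form: [[grip, x, y, z, rx, ry, rz], ...]. A call has 1 to 12 rows; each row is the pose to reach, as a shift and turn from the pose commanded when the call began, along the tool's axes at that moment; what a row does not reach only later rows make up. A row lasts 1/10 s, in which the tool goes at most 50 mm and 8.59 degrees, less where a joint would pass 70% of its speed; a pose out of reach is approached as far as the arm can. A call with a gripper value outside its range is refused whole. The fingers move at their own pace and stop on an object; the grip force is fixed at half the most. Time passes only in rows, so rows that repeat a pose let the fingers close. It gives the time, the measured TCP pose, the force and the opening at its end, in the units of the state.
- ctrl.read_state(): the state, without advancing time (a new reading comes with each control period).
- eyes.get_image(name): name is "side" or "top" or "wrist"; returns a dict with "color" (480x640x3 uint8, red, green, blue), "z_map" (480x640 float32, m along the optical axis (not along the pixel's ray), 0 where there is no reading), "mtx" (3x3 intrinsics, pixels), "extrinsics" (4x4, takes a point from world to camera coordinates); the wrist camera has in their place "tool_from_camera" (4x4, takes a point from camera to tool coordinates, whose origin is the TCP and whose axes are the flange's). Camera axes: x right, y down, z forward; pixel columns grow to the right and rows downward; lengths in m; the calibration is good to about 2 mm. The wrist camera is an equidistant fisheye: a pixel r from the principal point sees the ray r / f radians off the axis. A picture is of the moment at which its call begins: read the wrist's pose just before it.
- workorder.hand_in(): hands the job in, once; it reports no verdict.
The state is a dict: "clock": time; "joint_positions": joint angles; "qd": joint speeds; "joint_efforts": joint torques, N m; "eef_pos": TCP position; "ee_rot": TCP orientation; "wrist_force": force on the tool from outside, world axes, zero at the start; "torque": the same for the moment, N m; "gripper_width": opening from 0.0 (shut) to 1.0 (fully open).
Only numpy, scipy, OpenCV 4.12 (cv2) and the standard library are available. Lean on these libraries where they do the work, as an engineer would, in place of code of your own. Each camera call takes 0.05 s, during which the arm holds its last target. There are 200 camera calls.

## Working session

There is one attempt and no reset: what is moved stays moved. The work goes in short steps, Python scripts to look and compute and a shell command to move; the robot and the scene stay as the last step left them, time stands still between calls to the robot, and variables do not carry over. Pictures are saved under pics/ and viewed, about 8 in all and at most 12, crops included, and the job is handed in when it is done.

```bash
mkdir -p pics; python3 - <<'E'
from plant import ctrl, eyes
import cv2,numpy as np
s=ctrl.read_state();print({k:np.round(v,3).tolist() for k,v in s.items()})
ims=[]
for n in("side","top"):
    d=eyes.get_image(n);np.savez(f"{n}0.npz",**d)
    print(n,d["mtx"].round(1).tolist(),d["extrinsics"].round(3).tolist())
    cv2.imwrite(f"pics/{n}0.png",d["color"][:,:,::-1])
E
```

```text
{'clock': 0.0, 'joint_positions': [-1.398, 0.36, 1.511, -0.0, 1.272, -0.115], 'qd': [-0.001, -0.0, -0.0, -0.0, 0.0, -0.001], 'joint_efforts': [0.004, -51.536, -27.073, 0.068, 0.035, -0.0], 'eef_pos': [0.17, -0.575, 0.236], 'ee_rot': [0.99, 0.143, -0.0, -0.001], 'wrist_force': [0.282, -0.637, 0.205], 'torque': [-0.017, 0.008, -0.013], 'gripper_width': 0.998}
side [[468.1, 0.0, 312.8], [0.0, 468.1, 245.8], [0.0, 0.0, 1.0]] [[0.99, -0.14, -0.002, -0.577], [-0.079, -0.544, -0.836, 0.136], [0.116, 0.828, -0.549, 1.3], [0.0, 0.0, 0.0, 1.0]]
top [[546.8, 0.0, 317.8], [0.0, 546.8, 240.9], [0.0, 0.0, 1.0]] [[0.0, -1.0, 0.004, -0.028], [-0.997, -0.0, -0.083, 0.567], [0.083, -0.004, -0.997, 1.565], [0.0, 0.0, 0.0, 1.0]]
```

View pics/side0.png

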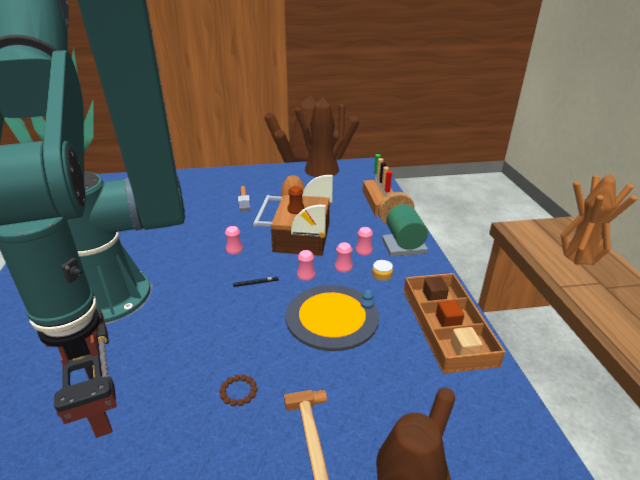

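View pics/top0.png

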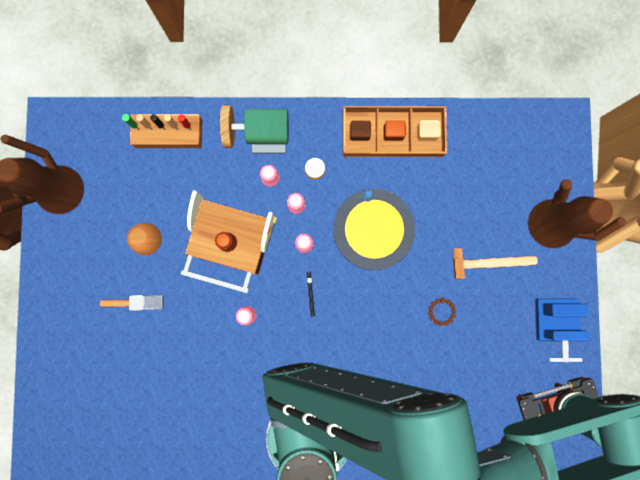

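```bash
cat > h.py <<'E'
import numpy as np,cv2
def load(n):
    return dict(np.load(n))
def ray(d,u,v):
    E=d["extrinsics"];R=E[:3,:3];o=-R.T@E[:3,3]
    r=R.T@np.linalg.inv(d["mtx"])@np.array([u,v,1.]);return o,r/np.linalg.norm(r)
def plane(d,u,v,z):
    o,r=ray(d,u,v);return o+r*(z-o[2])/r[2]
def tri(d1,p1,d2,p2):
    A=np.zeros((3,3));b=np.zeros(3);rs=[ray(d1,*p1),ray(d2,*p2)]
    for o,r in rs:
        P=np.eye(3)-np.outer(r,r);A+=P;b+=P@o
    x=np.linalg.solve(A,b);return x,max(np.linalg.norm((np.eye(3)-np.outer(r,r))@(x-o)) for o,r in rs)
def world(d):
    K=d["mtx"];E=d["extrinsics"];v,u=np.indices(d["z_map"].shape);z=d["z_map"]
    p=np.stack([(u-K[0,2])/K[0,0]*z,(v-K[1,2])/K[1,1]*z,z],-1)
    return (p-E[:3,3])@E[:3,:3]
def blobs(d,lo,hi,box,amin=20):
    m=cv2.inRange(cv2.cvtColor(d["color"],cv2.COLOR_RGB2HSV),lo,hi);k=np.zeros_like(m);x0,y0,x1,y1=box;k[y0:y1,x0:x1]=m[y0:y1,x0:x1]
    n,l,s,c=cv2.connectedComponentsWithStats(k)
    return [(c[i].round(1).tolist(),s[i].tolist()) for i in range(1,n) if s[i,4]>=amin]
E
python3 - <<'E'
from h import *
t,s=load("top0.npz"),load("side0.npz")
for d,b in((t,(320,180,430,280)),(s,(280,270,390,350))): print("ochre",blobs(d,(18,180,150),(32,255,255),b))
for d,b in((t,(205,225,250,260)),(s,(280,175,312,218))):
    print("carv",blobs(d,(0,150,40),(9,255,255),b))
for d,b in((t,(175,255,255,295)),(s,(250,190,292,230))): print("bar",blobs(d,(0,0,150),(180,60,255),b))
print(cv2.cvtColor(t["color"],cv2.COLOR_RGB2HSV)[241,215:240].tolist()); print(cv2.cvtColor(s["color"],cv2.COLOR_RGB2HSV)[180:220:3,296].tolist())
W=world(t);print(W[241,215:240].round(3).tolist());print(world(s)[180:220:3,296].round(3).tolist())
a=cv2.resize(t["color"][180:300,165:285],(560,560),interpolation=2);b=cv2.resize(s["color"][170:265,240:335],(560,560),interpolation=2)
cv2.imwrite("pics/c1.png",cv2.resize(np.hstack([a,b])[:,:,::-1],(800,400)))
E
```

```text
ochre []
ochre [([381.6, 274.8], [373, 270, 17, 10, 95]), ([331.8, 314.4], [299, 293, 66, 44, 2306])]
carv [([227.3, 241.7], [216, 233, 21, 18, 193])]
carv [([296.1, 202.1], [289, 191, 15, 23, 143])]
bar [([215.2, 277.9], [181, 255, 74, 38, 483])]
bar [([264.0, 210.1], [253, 195, 29, 30, 164])]
[[10, 188, 179], [8, 210, 198], [9, 200, 237], [10, 192, 244], [11, 185, 245], [11, 182, 247], [12, 175, 248], [12, 172, 249], [12, 169, 250], [12, 167, 250], [12, 166, 250], [12, 167, 250], [12, 169, 251], [10, 184, 245], [8, 203, 197], [8, 209, 151], [8, 209, 151], [8, 211, 104], [8, 201, 80], [8, 205, 87], [8, 212, 90], [9, 197, 109], [13, 162, 202], [14, 153, 230], [14, 153, 229]]
[[14, 162, 197], [14, 172, 193], [10, 205, 180], [10, 222, 184], [10, 206, 152], [10, 211, 110], [9, 211, 93], [9, 210, 101], [10, 214, 107], [10, 219, 112], [9, 216, 117], [9, 216, 99], [21, 55, 213], [31, 31, 197]]
[[0.554, 0.243, 0.175], [0.554, 0.24, 0.176], [0.554, 0.237, 0.182], [0.554, 0.235, 0.177], [0.554, 0.231, 0.185], [0.553, 0.228, 0.187], [0.554, 0.226, 0.182], [0.554, 0.224, 0.182], [0.554, 0.221, 0.18], [0.554, 0.218, 0.182], [0.554, 0.217, 0.175], [0.554, 0.213, 0.185], [0.554, 0.211, 0.181], [0.554, 0.208, 0.179], [0.554, 0.206, 0.18], [0.555, 0.205, 0.17], [0.555, 0.202, 0.169], [0.557, 0.203, 0.146], [0.558, 0.202, 0.132], [0.558, 0.199, 0.135], [0.559, 0.199, 0.122], [0.559, 0.197, 0.114], [0.56, 0.195, 0.107], [0.56, 0.193, 0.104], [0.56, 0.19, 0.102]]
[[0.586, 0.449, 0.098], [0.585, 0.442, 0.09], [0.563, 0.228, 0.183], [0.561, 0.211, 0.181], [0.56, 0.205, 0.174], [0.559, 0.198, 0.167], [0.559, 0.198, 0.157], [0.559, 0.203, 0.144], [0.559, 0.202, 0.134], [0.559, 0.198, 0.125], [0.558, 0.197, 0.115], [0.558, 0.197, 0.105], [0.55, 0.121, 0.138], [0.55, 0.12, 0.128]]
```

View pics/c1.png

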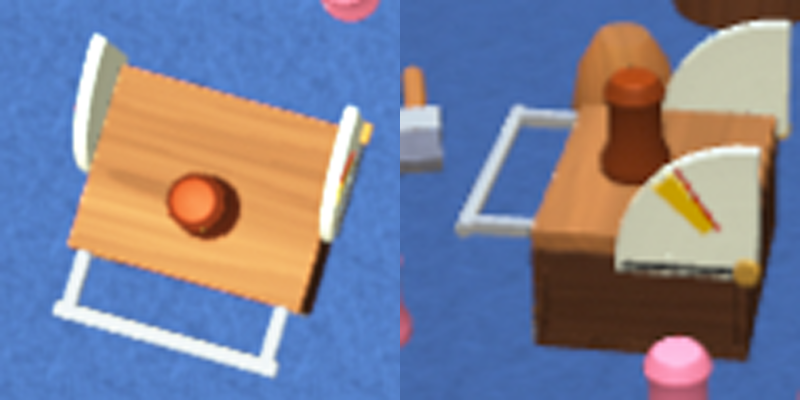

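```bash
python3 - <<'E'
from h import *
t,s=load("top0.npz"),load("side0.npz")
print("head",tri(t,(224.3,240.6),s,(295.8,191.2)),plane(t,224.3,240.6,.17),plane(s,295.8,191.2,.168))
L=tri(t,(183,273),s,(268.5,196.1));R=tri(t,(246.6,290.4),s,(255,223.9));print("bar",L,R,(L[0]+R[0])/2)
print("barplane",plane(t,183,273,.094),plane(t,246.6,290.4,.094))
ob=blobs(t,(22,130,150),(35,255,255),(320,180,430,280),200);os=[b for b in blobs(s,(18,180,150),(32,255,255),(280,270,390,350)) if b[1][4]>500]
print(ob,tri(t,ob[0][0],s,os[0][0]),plane(t,*ob[0][0],.024))
# fig, pinks heights
W=world(t)
m=cv2.inRange(cv2.cvtColor(t["color"],cv2.COLOR_RGB2HSV),(160,60,100),(180,255,255))
n,l,st,c=cv2.connectedComponentsWithStats(m)
for i in range(1,n):
    if st[i,4]>60: print("pink",c[i].round(),np.median(W[l==i],0).round(3),np.percentile(W[l==i][:,2],95).round(3))
E
```

```text
head (array([0.55857762, 0.21965274, 0.16917169]), np.float64(0.0026830191421989085)) [0.55582071 0.21964713 0.17      ] [0.56151784 0.22220221 0.168     ]
bar (array([0.47632132, 0.34478999, 0.09446661]), np.float64(0.0039058461498788105)) (array([0.42622097, 0.1692243 , 0.09230396]), np.float64(0.0016313721004975151)) [0.45127114 0.25700714 0.09338528]
barplane [0.47242704 0.34497893 0.094     ] [0.42460111 0.16901437 0.094     ]
[([374.0, 228.7], [345, 200, 59, 58, 2694])] (array([ 0.6044614 , -0.19162629,  0.01911503]), np.float64(0.000879994601755999)) [ 0.60306103 -0.19101156  0.024     ]
pink [270. 178.] [0.746 0.109 0.031] 0.075
pink [296. 205.] [0.665 0.034 0.033] 0.077
pink [304. 244.] [0.552 0.01  0.064] 0.076
pink [247. 314.] [0.359 0.168 0.035] 0.075
```

```bash
python3 -m inch '[[1,10,-5,-1,0,0,0],[1,20,-10,-2,0,0,0],[1,30,-16,-3,0,0,0],[1,40.8,-21.8,-3,0,0,0],[1,40.8,-21.8,-3,0,0,0],[1,40.8,-21.8,-3,0,0,0],[1,40.8,-21.8,-3,0,0,0],[1,40.8,-21.8,-3,0,0,0],[1,40.8,-21.8,-3,0,0,0],[1,40.8,-21.8,-3,0,0,0],[1,40.8,-21.8,-3,0,0,0],[1,40.8,-21.8,-3,0,0,0]]'
```

```text
clock: 1.3
eef_pos: [0.4988, -0.2509, 0.2662]
ee_rot: [0.99, 0.144, -0.001, -0.0]
wrist_force: [0.1, -0.4, -0.6]
gripper_width: 1.003
```

```bash
python3 -m inch '[[1,19.1,-43.5,0,0,0,0],[1,19.1,-43.5,0,0,0,0],[1,19.1,-43.5,0,0,0,0],[1,19.1,-43.5,0,0,0,0],[1,19.1,-43.5,0,0,0,0],[1,19.1,-43.5,0,0,0,0],[1,19.1,-43.5,0,0,0,0],[1,19.1,-43.5,0,0,0,0],[1,19.1,-43.5,0,0,0,0],[1,19.1,-43.5,0,0,0,0],[1,19.1,-43.5,0,0,0,0],[1,19.1,-43.5,0,0,0,0]]'
python3 - <<'E'
from plant import ctrl,eyes
import numpy as np,cv2
s=ctrl.read_state();d=eyes.get_image("wrist");np.savez("w1.npz",pos=s["eef_pos"],q=s["ee_rot"],**d)
print(np.round(s["eef_pos"],4),np.round(s["ee_rot"],3),d["mtx"].round(1).tolist(),d["tool_from_camera"].round(3).tolist())
cv2.imwrite("pics/w1.png",d["color"][:,:,::-1])
E
```

```text
clock: 2.5
eef_pos: [0.5593, 0.219, 0.2663]
ee_rot: [0.99, 0.143, -0.001, 0.001]
wrist_force: [-0.7, -0.1, 0.1]
gripper_width: 1.002
[0.5593 0.219  0.2663] [ 0.99   0.143 -0.001  0.001] [[371.6, 0.0, 317.7], [0.0, 371.6, 239.3], [0.0, 0.0, 1.0]] [[-0.001, -0.954, -0.3, 0.082], [1.0, -0.001, -0.001, 0.001], [0.001, -0.3, 0.954, -0.148], [0.0, 0.0, 0.0, 1.0]]
```

View pics/w1.png

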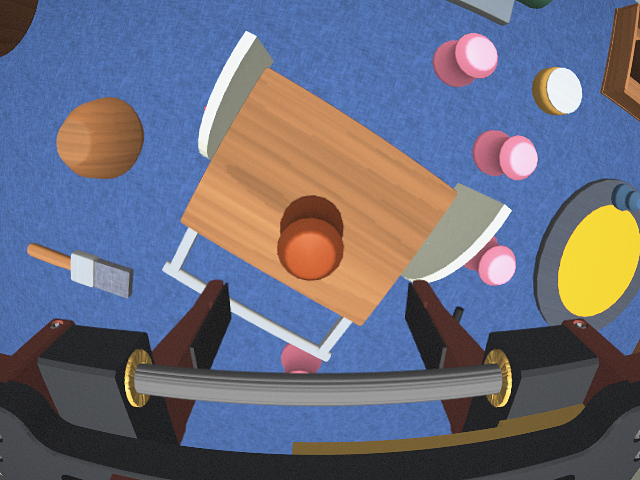

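```bash
cat >> h.py <<'E'
from scipy.spatial.transform import Rotation as Ro
def wray(d,u,v):
    K=d["mtx"];x=(u-K[0,2])/K[0,0];y=(v-K[1,2])/K[1,1];r=np.hypot(x,y);s=np.sin(r)/max(r,1e-9)
    T=d["tool_from_camera"];c=T[:3,:3]@np.array([x*s,y*s,np.cos(r)]);R=Ro.from_quat(d["q"]).as_matrix()
    return R@T[:3,3]+d["pos"],R@c
def wplane(d,u,v,z):
    o,r=wray(d,u,v);return o+r*(z-o[2])/r[2]
E
python3 - <<'E'
from h import *
d=load("w1.npz")
print("head",wplane(d,311,247,.172))
a,b=wplane(d,168,267,.094),wplane(d,326,356,.094);print("bar",a,b,(a+b)/2,np.linalg.norm(a-b),np.arctan2(b[0]-a[0],b[1]-a[1]))
y=wplane(d,601,262,.024);print("stand",y)
print(blobs(d,(0,150,160),(9,255,255),(270,190,350,290)),blobs(d,(0,150,40),(9,255,255),(270,190,350,290)))
E
```

```text
head [0.55819698 0.22280558 0.172     ]
bar [0.47226589 0.34606644 0.094     ] [0.4212371  0.16866939 0.094     ] [0.4467515  0.25736791 0.094     ] 0.18459049297622157 -2.861501520950706
stand [ 0.60085603 -0.18788685  0.024     ]
[([309.7, 256.6], [284, 231, 52, 48, 1578])] [([310.6, 239.6], [278, 196, 65, 84, 3620])]
```

```bash
python3 -m inch '[[1,0,-0.3,4,0,0,0],[1,0,-0.3,8,0,0,0],[1,0,-0.3,11,0,0,0],[1,0,-0.3,12.3,0,0,0],[1,0,-0.3,12.3,0,0,0],[0,0,-0.3,12.3,0,0,0],[0,0,-0.3,12.3,0,0,0],[0,0,-0.3,12.3,0,0,0],[0,0,-0.3,12.3,0,0,0],[0,0,-0.3,12.3,0,0,0],[0,0,-0.3,12.3,0,0,0],[0,0,-0.3,12.3,0,0,0]]'
```

```text
clock: 3.75
eef_pos: [0.5586, 0.2239, 0.144]
ee_rot: [0.99, 0.144, 0.0, -0.0]
wrist_force: [-0.5, -0.6, 2.5]
gripper_width: 0.51
```

```bash
python3 -m inch '[[0,0,0,0,0,0,0],[0,0,0,0,0,0,0],[0,0,0,0,0,0,0],[0,0,0,-0.5,0,0,0],[0,0,0,-1,0,0,0],[0,0,0,-2,0,0,0],[0,0,0,-4,0,0,0],[0,0,0,-6,0,0,0],[0,0,0,-8,0,0,0],[0,0,0,-8,0,0,0],[0,0,0,-8,0,0,0]]'
python3 - <<'E'
from h import *
from plant import ctrl,eyes
s=ctrl.read_state();d=eyes.get_image("wrist");np.savez("w2.npz",pos=s["eef_pos"],q=s["ee_rot"],**d)
e=eyes.get_image("side");a=np.hstack([d["color"],e["color"]]);cv2.imwrite("pics/w2.png",cv2.resize(a,(800,300))[:,:,::-1])
E
```

```text
clock: 4.85
eef_pos: [0.5586, 0.2237, 0.224]
ee_rot: [0.99, 0.143, 0.0, -0.0]
wrist_force: [-0.7, 0.2, -1.3]
gripper_width: 0.509
```

View pics/w2.png

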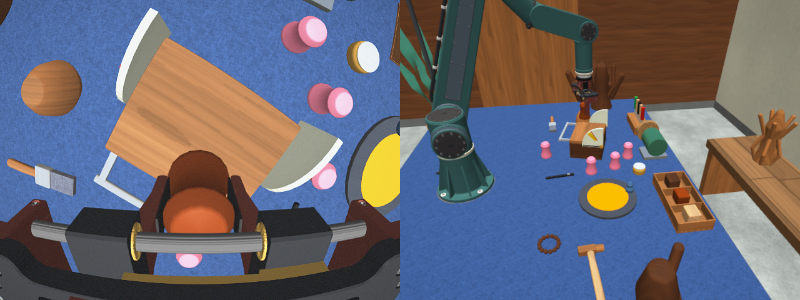

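```bash
python3 -m inch '[[0,0,0,-1.5,0,0,0],[0,0,1,-2.5,0,0,0],[0,-0.6,3,-2.5,0,0,0],[0,-1.2,6.5,-2.5,0,0,0],[0,-2,10.5,-2.5,0,0,0],[0,-3,15,-2.5,0,0,0],[0,-4,20,-2.5,0,0,0],[0,-5,25,-2.5,0,0,0],[0,-5.9,30,-2.5,0,0,0],[0,-6.8,34.5,-2.5,0,0,0],[0,-7.5,38,-2.5,0,0,0],[0,-7.9,40,-2.5,0,0,0]]'
python3 -m inch '[[0,-0.1,0.8,1,0,0,0],[0,-0.1,0.8,3,0,0,0],[0,-0.1,0.8,6,0,0,0],[0,-0.1,0.8,9,0,0,0],[0,-0.1,0.8,12,0,0,0],[0,-0.1,0.8,14,0,0,0],[0,-0.1,0.8,15,0,0,0],[0,-0.1,0.8,15,0,0,0],[0,-0.1,0.8,15,0,0,0]]'
python3 - <<'E'
from h import *
from plant import ctrl,eyes
s=ctrl.read_state();d=eyes.get_image("wrist");np.savez("w3.npz",pos=s["eef_pos"],q=s["ee_rot"],**d)
t=eyes.get_image("top");e=eyes.get_image("side");np.savez("s3.npz",**e)
a=np.hstack([cv2.resize(d["color"],(400,300)),cv2.resize(e["color"][240:360,260:420],(400,300))]);cv2.imwrite("pics/w3.png",a[:,:,::-1])
E
```

```text
clock: 6.15
eef_pos: [0.5959, -0.186, 0.2481]
ee_rot: [0.99, 0.142, -0.0, 0.0]
wrist_force: [0.2, 0.3, -2.0]
gripper_width: 0.508
clock: 7.05
eef_pos: [0.598, -0.1896, 0.0991]
ee_rot: [0.99, 0.144, 0.0, 0.0]
wrist_force: [-0.8, 0.4, -1.2]
gripper_width: 0.513
```

View pics/w3.png

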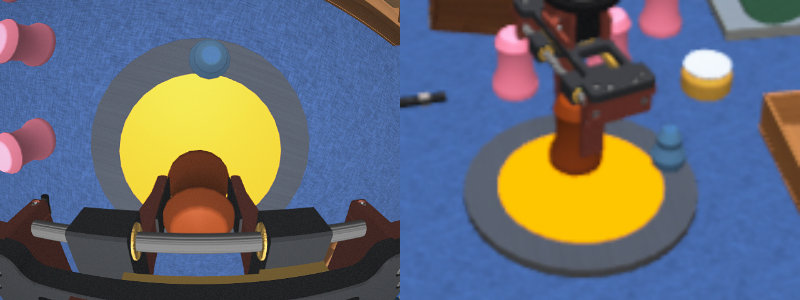

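```bash
python3 -m inch '[[0,0,0,1,0,0,0],[0,0,0,2,0,0,0],[0,0,0,2.8,0,0,0],[0,0,0,3.1,0,0,0],[0,0,0,3.2,0,0,0],[0,0,0,3.2,0,0,0]]'
python3 -m inch '[[0,0,0,0.1,0,0,0],[0,0,0,0.1,0,0,0]]'
```

```text
clock: 7.8
eef_pos: [0.5975, -0.1902, 0.0664]
ee_rot: [0.99, 0.143, -0.0, -0.0]
wrist_force: [0.5, -0.0, -1.2]
gripper_width: 0.515
clock: 8.0
eef_pos: [0.5977, -0.1903, 0.0659]
ee_rot: [0.99, 0.143, 0.0, 0.0]
wrist_force: [-0.0, 0.3, -1.2]
gripper_width: 0.51
```

```bash
python3 -m inch '[[0,0,0,0.1,0,0,0],[0,0,0,0.1,0,0,0],[0,0,0,0.1,0,0,0]]'
python3 -m inch '[[0,0,0,0.1,0,0,0],[0,0,0,0.1,0,0,0],[0,0,0,0.1,0,0,0]]'
```

```text
clock: 8.3
eef_pos: [0.5979, -0.1902, 0.0651]
ee_rot: [0.99, 0.143, 0.0, 0.0]
wrist_force: [-0.4, 0.8, 3.1]
gripper_width: 0.513
clock: 8.6
eef_pos: [0.598, -0.1902, 0.0651]
ee_rot: [0.99, 0.143, 0.001, 0.0]
wrist_force: [-2.7, 2.6, 11.0]
gripper_width: 0.515
```

```bash
python3 -m inch '[[0,0,0,-0.1,0,0,0],[1,0,0,-0.1,0,0,0],[1,0,0,-0.1,0,0,0],[1,0,0,-0.1,0,0,0],[1,0,0,-0.1,0,0,0],[1,0,0,-0.1,0,0,0],[1,0,0,-0.1,0,0,0],[1,0,0,-0.1,0,0,0]]'
python3 -m inch '[[1,0,0,-1,0,0,0],[1,0,0,-3,0,0,0],[1,0,0,-6,0,0,0],[1,0,0,-9,0,0,0],[1,0,0,-13,0,0,0],[1,0,0,-18,0,0,0],[1,0,0,-20,0,0,0],[1,0,0,-20,0,0,0]]'
python3 - <<'E'
from h import *
from plant import ctrl,eyes
s=ctrl.read_state();d=eyes.get_image("wrist");np.savez("w4.npz",pos=s["eef_pos"],q=s["ee_rot"],**d)
e=eyes.get_image("side");np.savez("s4.npz",**e)
print(blobs(d,(0,150,40),(9,255,255),(200,150,500,420)))
a=np.hstack([cv2.resize(d["color"],(400,300)),cv2.resize(e["color"][240:360,260:420],(400,300))]);cv2.imwrite("pics/w4.png",a[:,:,::-1])
E
```

```text
clock: 9.4
eef_pos: [0.5975, -0.1902, 0.0646]
ee_rot: [0.99, 0.143, -0.0, -0.0]
wrist_force: [0.5, 0.2, 0.7]
gripper_width: 1.0
clock: 10.2
eef_pos: [0.5998, -0.1911, 0.2699]
ee_rot: [0.99, 0.143, 0.004, 0.002]
wrist_force: [-0.3, -0.6, 0.5]
gripper_width: 1.005
[([314.7, 217.8], [290, 186, 50, 62, 2116])]
```

View pics/w4.png

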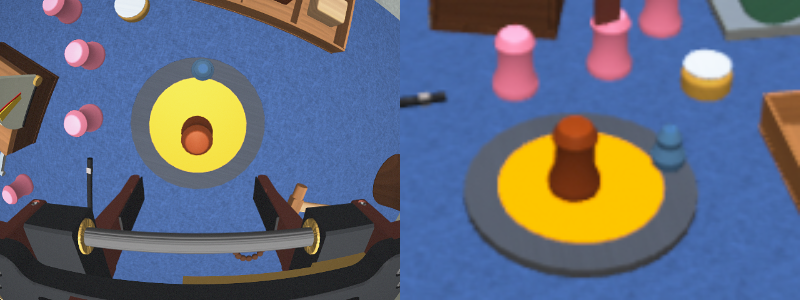

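```bash
python3 -m inch '[[1,0,-3,0,0,0,-4],[1,-0.3,-8,0,0,0,-12],[1,-0.5,-13,0,0,0,-20],[1,-0.7,-18,0,0,0,-28],[1,-0.9,-23,0,0,0,-36],[1,-1,-28,0,0,0,-44],[1,-1.1,-33,0,0,0,-52],[1,-1.3,-38,0,0,0,-57.5],[1,-1.5,-42,0,0,0,-57.5],[1,-1.6,-47.1,0,0,0,-57.5],[1,-1.6,-47.1,0,0,0,-57.5],[1,-1.6,-47.1,0,0,0,-57.5]]'
python3 -m inch '[[1,0,0,5,0,0,0],[1,0,0,9,0,0,0],[1,0,0,9,0,0,0],[1,0,0,9,0,0,0]]'
python3 - <<'E'
from h import *
from plant import ctrl,eyes
s=ctrl.read_state();d=eyes.get_image("wrist");np.savez("w5.npz",pos=s["eef_pos"],q=s["ee_rot"],**d)
print(Ro.from_quat(s["ee_rot"]).as_matrix().round(3))
cv2.imwrite("pics/w5.png",d["color"][:,:,::-1])
E
```

```text
clock: 11.5
eef_pos: [0.4469, 0.2573, 0.2629]
ee_rot: [0.798, 0.603, -0.002, -0.0]
wrist_force: [0.4, 0.2, 0.1]
gripper_width: 1.001
clock: 11.9
eef_pos: [0.4483, 0.2554, 0.1743]
ee_rot: [0.799, 0.601, -0.001, -0.0]
wrist_force: [0.4, 0.7, 0.6]
gripper_width: 0.999
[[ 0.277  0.961 -0.003]
 [ 0.961 -0.277 -0.001]
 [-0.002 -0.002 -1.   ]]
```

View pics/w5.png

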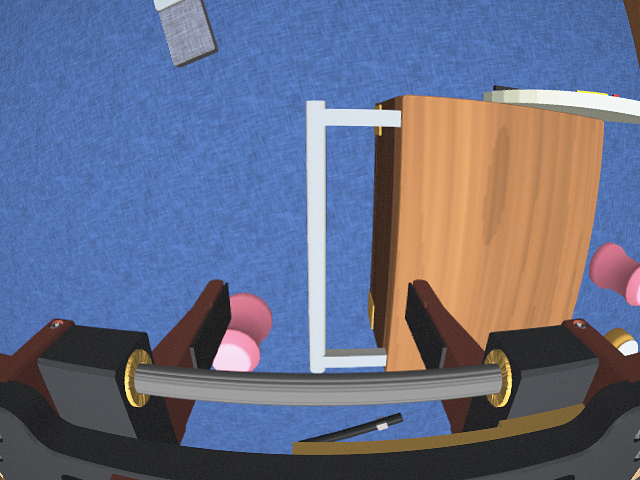

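```bash
python3 - <<'E'
from h import *
d=load("w5.npz");R=Ro.from_quat(d["q"]).as_matrix()
for p in((315,101),(318,372)):
    w=wplane(d,*p,.1);print(w,R.T@(w-d["pos"]))
for p in((402,118),(388,360)): 
    w=wplane(d,*p,.1);print(w,R.T@(w-d["pos"]))
E
```

```text
[0.47317129 0.34886742 0.1       ] [ 0.0968012  -0.00190608  0.07407898]
[0.42247474 0.1674451  0.1       ] [-0.09156384 -0.00026969  0.07444158]
[0.52054513 0.32581729 0.1       ] [0.08780161 0.05000333 0.07398239]
[0.47487361 0.16276511 0.1       ] [-0.08152035  0.05136997  0.07430856]
```

```bash
python3 -m inch '[[0.5,0.3,-0.1,0,0,0,0],[0.5,0.3,-0.1,0,0,0,0],[0.5,0.3,-0.1,0,0,0,0],[0.5,0.3,-0.1,3,0,0,0],[0.5,0.3,-0.1,6,0,0,0],[0.5,0.3,-0.1,8,0,0,0],[0.5,0.3,-0.1,8.5,0,0,0],[0.5,0.3,-0.1,8.5,0,0,0],[0.5,0.3,-0.1,8.5,0,0,0]]'
python3 -m inch '[[0,0,0,0,0,0,0],[0,0,0,0,0,0,0],[0,0,0,0,0,0,0],[0,0,0,0,0,0,0],[0,0,0,0,0,0,0],[0,0,0,0,0,0,0],[0,0,0,0,0,0,0]]'
```

```text
clock: 12.85
eef_pos: [0.4492, 0.2605, 0.0908]
ee_rot: [0.799, 0.602, 0.001, 0.0]
wrist_force: [-0.3, 0.5, -0.2]
gripper_width: 0.501
clock: 13.55
eef_pos: [0.4485, 0.2601, 0.0898]
ee_rot: [0.799, 0.602, 0.0, 0.0]
wrist_force: [0.6, -0.2, 1.0]
gripper_width: 0.127
```

```bash
python3 -m inch '[[0,0,0.07,-1.05,0,0,0],[0,0,0.19,-2.09,0,0,0],[0,0,0.37,-3.13,0,0,0],[0,0,0.6,-4.15,0,0,0],[0,0,0.87,-5.16,0,0,0],[0,0,1.2,-6.17,0,0,0],[0,0,1.58,-7.15,0,0,0],[0,0,2.01,-8.11,0,0,0],[0,0,2.01,-8.11,0,0,0]]'
```

```text
clock: 14.45
eef_pos: [0.4674, 0.2547, 0.1722]
ee_rot: [0.799, 0.602, -0.0, -0.001]
wrist_force: [-3.2, 3.9, -0.1]
gripper_width: 0.124
```

```bash
python3 -m inch '[[0,0,0.47,-0.94,0,0,0],[0,0,0.99,-1.85,0,0,0],[0,0,1.57,-2.74,0,0,0],[0,0,2.17,-3.59,0,0,0],[0,0,2.82,-4.42,0,0,0],[0,0,3.51,-5.21,0,0,0],[0,0,4.24,-5.96,0,0,0],[0,0,5,-6.68,0,0,0],[0,0,5,-6.68,0,0,0],[0,0,5,-6.68,0,0,0]]'
python3 - <<'E'
from h import *
from plant import ctrl,eyes
s=ctrl.read_state();e=eyes.get_image("side");np.savez("s6.npz",**e)
d=eyes.get_image("wrist")
a=np.hstack([cv2.resize(d["color"],(400,300)),cv2.resize(e["color"][140:260,230:390],(400,300),interpolation=2)]);cv2.imwrite("pics/w6.png",a[:,:,::-1])
E
```

```text
clock: 15.45
eef_pos: [0.5128, 0.2418, 0.2392]
ee_rot: [0.799, 0.602, -0.001, -0.003]
wrist_force: [-12.0, 5.7, 12.5]
gripper_width: 0.13
```

View pics/w6.png

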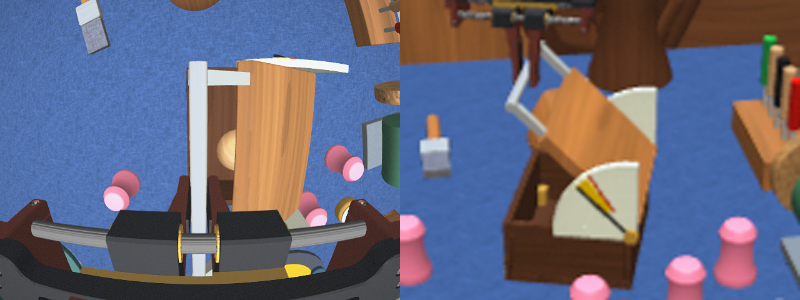

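```bash
python3 -m inch '[[0,0,0.75,-0.7,0,0,0],[0,0,1.55,-1.4,0,0,0],[0,0,2.4,-2,0,0,0],[0,0,3.25,-2.6,0,0,0],[0,0,4.15,-3.1,0,0,0],[0,0,5.1,-3.55,0,0,0],[0,0,5.5,-3.75,0,0,0],[0,0,5.5,-3.75,0,0,0],[0,0,5.5,-3.75,0,0,0],[0,0,5.5,-3.75,0,0,0],[0,0,5.5,-3.75,0,0,0]]'
python3 - <<'E'
from h import *
from plant import ctrl,eyes
s=ctrl.read_state();e=eyes.get_image("side");np.savez("s7.npz",**e)
d=eyes.get_image("wrist")
a=np.hstack([cv2.resize(d["color"],(400,300)),cv2.resize(e["color"][180:240,280:360],(400,300),interpolation=2)]);cv2.imwrite("pics/w7.png",a[:,:,::-1])
E
```

```text
clock: 16.65
eef_pos: [0.5688, 0.2254, 0.2767]
ee_rot: [0.799, 0.602, 0.0, 0.0]
wrist_force: [-2.6, 1.5, 6.3]
gripper_width: 0.131
```

View pics/w7.png

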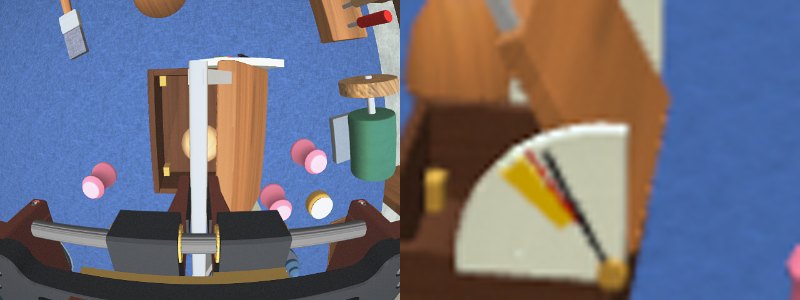

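```bash
python3 -m inch '[[0,0,-0.4,0.2,0,0,0],[0,0,-1.35,0.65,0,0,0],[0,0,-1.8,0.9,0,0,0],[0,0,-2.25,1.15,0,0,0],[0,0,-2.7,1.45,0,0,0],[0,0,-3.1,1.75,0,0,0],[0,0,-3.5,2.05,0,0,0],[0,0,-3.95,2.35,0,0,0],[0,0,-4.3,2.6,0,0,0],[0,0,-4.6,2.9,0,0,0],[0,0,-4.6,2.9,0,0,0],[0,0,-4.6,2.9,0,0,0]]'
python3 -m inch '[[0,0,0,0,0,0,0],[0,0,0,0,0,0,0],[0,0,0,0,0,0,0],[0,0,0,0,0,0,0],[0,0,0,0,0,0,0],[0,0,0,0,0,0,0],[0,0,0,0,0,0,0],[0,0,0,0,0,0,0]]'
python3 - <<'E'
from h import *
from plant import ctrl,eyes
s=ctrl.read_state();e=eyes.get_image("side");np.savez("s8.npz",**e)
print(np.abs(s["qd"]).max())
a=np.hstack([cv2.resize(e["color"][240:360,260:420],(400,300)),cv2.resize(e["color"][180:240,280:360],(400,300),interpolation=2)]);cv2.imwrite("pics/w8.png",a[:,:,::-1])
E
```

```text
clock: 17.95
eef_pos: [0.5237, 0.2382, 0.2469]
ee_rot: [0.799, 0.602, -0.0, -0.0]
wrist_force: [-4.0, 1.0, 7.0]
gripper_width: 0.132
clock: 18.75
eef_pos: [0.5238, 0.2382, 0.2469]
ee_rot: [0.799, 0.602, -0.0, -0.0]
wrist_force: [-4.7, 1.6, 6.2]
gripper_width: 0.133
0.001958164901190033
```

View pics/w8.png

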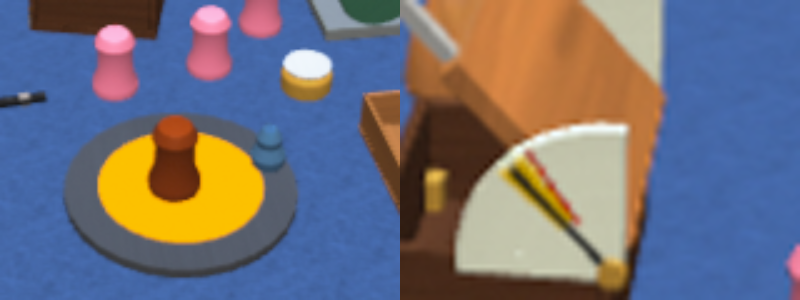

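```bash
python3 -c "
from plant import workorder;print(workorder.hand_in())"
```

```text
the job is handed in; nothing more can be done
None
```

The job is done and handed in at about 18.8 s on the robot's clock; the hand-in gave no verdict.

- **Carving:** I lifted it off the lid at its waist, set it down in the middle of the round stand and released it. The last side picture shows it upright on the ochre middle. I put it down at (0.598, −0.190), against a measured stand centre of about (0.602, −0.190). I did not measure its position again from the pictures after release.
- **Lid:** I pinched the bar and raised the lid past the red mark, to about 1.09–1.13 rad by the tool's travel. The picture showed the pointer just past red, and I held it there for about 0.4 s. I then eased it back.
- **Last checks:** The pointer is in the middle of the yellow band, and the tool's travel puts the lid at about 0.84–0.86 rad. Joint speeds were below 0.002 rad/s, and the grip was still closed on the bar (opening 0.13). The wrist force was about 8 N.
- **Other things:** The figurine, tin and visible part of the pen looked unmoved in the last picture. I did not check the beads, mallet, brush and burl separately at the end, though the arm did not work near them.
- **What disagreed:** On the way up my arc ran a few millimetres inside the bar's real path. That gave about 18 N at 0.8 rad, so I moved the path outward by about 1–2 mm and the force dropped to about 7 N.

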